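# Tighten a walled-in nut with short wrench strokes

### The job

The hex nut on the foot of the blue label-roll stand is loose. Take the red-handled ring wrench from the green mat, fit it right down over the nut and turn the nut clockwise (seen from above) until it is fully home and tight at about 1.5 N m; the walls beside the nut allow only a short swing, so lift the wrench off, swing it back and reseat it for another stroke as often as needed. Turn the nut only with the wrench, keep the gripper itself off the stand, do not ram the walls or over-tighten (more than 2 N m is too much), leave the other things alone, and finish with the wrench lying flat on the mat again.

Things in the scene. Friction and masses are not known exactly. Their poses are not given: they have to be found in the camera images.
- wrench: Loose ring wrench, about 0.22 kg, lying flat, z up (same way up in use). Origin: centre of the eye at its underside. The eye is an open six-sided socket, 31.6 mm across flats, 14 mm high, 51 mm wide outside; one inner flat is square to x, the rest every 60 deg. A shank 12 mm wide, z 1 to 13 mm, runs along -x to 80 mm; then the red grip, 18 mm wide (y), z 0 to 28 mm, x -80 to -152 mm.
- wrench_grip (a point): A good holding point on the red grip: 105 mm along -x from the wrench's origin, 14 mm above its underside; hold it across the 18 mm width (the wrench's y). The centre of mass lies 80 to 85 mm along -x.
- stand: Fixed blue foot, 10 mm thick, local x -70 to +100 mm, 136 mm wide. Origin: on the worktop below the nut's axis, z up. Local -x (roughly toward the robot) is the middle of the handle's free swing. At local x +75 mm a column carries a label roll on a 60 mm disc, top 147 mm up. The washer under the nut ends 12 mm above the worktop: the underside of a fully seated wrench is there.
- nut_top (a point): Centre of the top of the brass hex nut, 30 mm above the worktop; 30 mm across flats, 18 mm high, top 5 mm chamfered as lead-in. Axes turn with the nut, one flat square to x: the wrench fits when its yaw equals this yaw plus any multiple of 60 deg (play 0.8 mm each side, about 6 deg either way, taken up before the nut follows). An 18 mm stud ends 4 mm above it.
- nut (a joint): Turn of the nut on its stud (rad), growing clockwise from above (tightening). Starts at -1.78 to -1.30. Below 0 it runs with a steady 0.4 N m of friction and stays where left; at 0 it is fully home and stops hard on the stud, and from there any further turning only twists the stud (joint stud). At 0 the nut's frame is turned 12 deg clockwise from the stand's.
- stud (a joint): Elastic twist of the upright threaded stud that carries the nut (rad, clockwise positive, 0 when unloaded): a springy 16 N m per rad, so it shows the torque on the nut. About 0.025 (0.4 N m) while the nut runs; with the nut home, 0.06 (1 N m, about 9 N sideways at the grip point) is tight; over 0.13 (2.1 N m, 20 N at the grip point) is over-tightened. It springs back when the wrench is freed.
- walls: The two upright blue walls on the foot, one each side of the handle's swing, 8 mm thick, 41 to 71 mm from the nut's axis, tops 36 mm above the worktop; origin on the nut's axis, 10 mm up. They stop the shank of a seated wrench when the handle stands 40 deg to either side of the stand's local -x. Over 40 N on them is too much.
- mat: Fixed thin green and black mat, 130 mm (local x) by 230 mm (local y), 3 mm thick; origin at the centre of its underside. The wrench starts lying on it, handle toward local -y.
- bottle: White bottle with a label, 43 mm across, 98 mm high, origin at the bottom; a bystander.
- cup: White dosing cup, 67 mm across, 68 mm high, origin at the bottom; a bystander.
- brass_weight: Brass balance weight, 22 mm across, 34 mm high, origin at the bottom; a bystander.
- blue_cap: Blue screw cap, 30 mm across, 17 mm high, origin at the bottom; a bystander.
- dropper: Brown dropper bottle, 34 mm across, 102 mm high, origin at the bottom; a bystander.
Mind the look-alikes: they are no part of the job. There is more than one size of the stand; the one meant has the size given above.

How it is judged:
By the outcome, as a careful person would: the job done as asked, in the order asked, and still so for the second after the job is handed in, with the robot touching nothing.
It also fails if it takes over 72 s, if anything falls off the work surface, if the arm or the gripper's body presses on something with over 40 N, if the wrist force passes 120 N, or if a joint passes its speed limit or range.

### The arm

A 6-joint arm with a two-finger parallel gripper is mounted at the origin on a cart in front of the work surface, level with it; the furniture and walls round the work are solid. World frame = base frame: x ahead of the robot, y to its left, z up, the work surface at z = 0. Lengths are in m, angles in rad, forces in N, time in s.
With the tool pointing down it reaches from about 0.325 to 0.9 m from the base axis. Payload 6.1 kg.
Tool frame: the origin (TCP) lies midway between the tips of the shut fingers; the grasp point (between the pads) lies 19 mm behind it; x points along the fingers, y is the direction in which the jaws open and shut, and the axes are right-handed (so a half turn about x gives the same grasp; the last joint's range is limited). The gripper opens to 85 mm and grips with 20 to 120 N. Pads are 22 mm wide; open, the fingers measure 114 mm over their backs; the gripper's body (76 mm by 85 mm) begins 54 mm behind the grasp point. The pads swing forward as they close: fully open they stand 13 mm farther back than shut.
Start: joints at [-1.389, 0.22, 1.526, -0, 1.395, -0.126], TCP at [0.189, -0.596, 0.231] pointing down, gripper open.
Joint ranges: [-2.98, 2.98], [-0.91, 2.08], [0.09, 2.57], [-1.24, 4.39], [0.2, 2.65], [-2.68, 2.68]. Speed limits (rad/s): [2.57, 2.57, 3.01, 3.14, 3.14, 3.14].

### API

Orientations are given as [roll, pitch, yaw] about the fixed x, y, z axes, in that order (R = Rz(yaw) Ry(pitch) Rx(roll)).
In Python, from plant import movep, move_l, set_joints, gripper_to, hold, inverse_kinematics, observe, get_image, get_calibration, Unreachable, job_done gives the robot as it stands. Calls block until the motion is done:
- movep(position, orientation): joint-space move of the TCP to a pose.
- move_l(position, feed=0.15, rotation=None, max_force=None): straight line of the TCP; rotation=None keeps the orientation; feed is the mean speed in m/s. With max_force (N) it stops when the force on the tool has changed by that much, and returns True; else False.
- set_joints(angles): joint-space move.
- gripper_to(opening, f_grip=None): finger opening in m; f_grip is the grip in N (None keeps the last); returns when the fingers have stopped.
- hold(seconds).
- inverse_kinematics(position, orientation): joint angles nearest the present ones, or None.
- observe(): the state.
- get_image(name): name is "side" or "top"; returns (picture, depth): 420x560x3 uint8, red, green, blue; 420x560 float32, m along the optical axis (not along the pixel's ray), 0 where there is no reading.
- get_calibration(name): a dict with "intrinsics" (3x3 intrinsics, pixels), "world_from_camera" (4x4, takes a point from camera to world coordinates). Camera axes: x right, y down, z forward; pixel columns grow to the right and rows downward; lengths in m; the calibration is good to about 2 mm. A picture is of the moment at which its call begins. get_calibration takes no time and is no camera call.
A pose or a line that the arm cannot do raises Unreachable and nothing moves.
- job_done(): hands the job in, once; it reports no verdict.
The state is a dict: "time_s": time; "q": joint angles; "joint_velocities": joint speeds; "joint_torque": joint torques, N m; "eef_pos": TCP position; "tcp_rot": TCP orientation; "ft_force": force on the tool from outside, world axes, zero at the start; "torque": the same for the moment, N m; "opening": finger opening in m.
Only numpy, scipy, OpenCV 4.12 (cv2) and the standard library are available. Lean on these libraries where they do the work, as an engineer would, in place of code of your own. Each camera call takes 0.05 s, during which the arm holds its last target.

## Working session

There is one attempt and no reset: what is moved stays moved. The work goes in short steps, each a Python script; the robot and the scene stay as the last script left them, time stands still between calls to the robot, and variables do not carry over. Pictures are saved under pics/ and viewed, and the job is handed in when it is done.

```bash
mkdir -p pics; ls
python3 - <<'E'
from plant import *
import cv2,numpy as np
for n in("top","side"):
    im,d=get_image(n); cv2.imwrite(f"pics/{n}0.png",im[:,:,::-1]); np.save(f"pics/{n}0d.npy",d); np.save(f"pics/{n}0.npy",im)
    c=get_calibration(n); print(n,np.round(c["intrinsics"],1).tolist(),np.round(c["world_from_camera"],3).tolist(), (d==0).mean())
s=observe(); print(s)
E
```

```text
pics
top [[457.3, 0.0, 277.1], [0.0, 457.3, 208.8], [0.0, 0.0, 1.0]] [[-0.023, -0.991, 0.129, 0.299], [-1.0, 0.022, -0.006, -0.134], [0.003, -0.129, -0.992, 1.763], [0.0, 0.0, 0.0, 1.0]] 0.003796768707482993
side [[421.3, 0.0, 280.2], [0.0, 421.3, 204.8], [0.0, 0.0, 1.0]] [[-0.984, -0.125, 0.13, 0.368], [-0.18, 0.633, -0.753, 0.928], [0.012, -0.764, -0.645, 0.99], [0.0, 0.0, 0.0, 1.0]] 0.00383078231292517
{'time_s': 0.1, 'q': array([-1.38911605e+00,  2.21144514e-01,  1.52749311e+00,  3.59541016e-05,
        1.39468681e+00, -1.26115191e-01]), 'joint_velocities': array([-0.00167284, -0.00133603, -0.00205775, -0.00026689,  0.00088864,
       -0.00222998]), 'joint_torque': array([ 6.05200421e-04, -4.98243105e+01, -3.90546727e+01, -1.95684152e-04,
        5.71288212e-03,  7.76758391e-07]), 'eef_pos': array([ 0.18925013, -0.59509674,  0.23031223]), 'tcp_rot': array([-1.71734257,  1.56906418,  1.73203922]), 'ft_force': array([-0.40979032,  0.21175024, -0.61667238]), 'torque': array([-0.0135337, -0.0726388, -0.0080811]), 'opening': 0.0856676706541506}
```

View pics/top0.png

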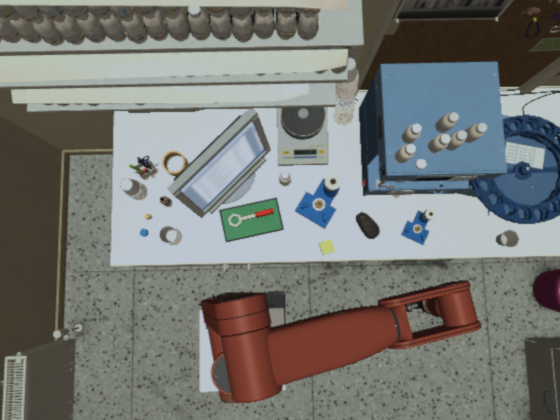

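View pics/side0.png

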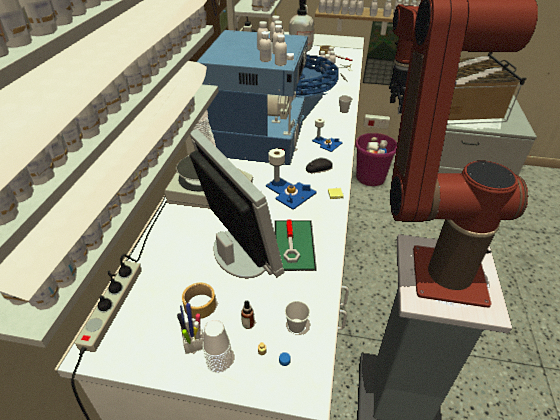

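Run:
```python
import cv2,numpy as np
a=cv2.imread("pics/top0.png")[160:260,200:350]; b=cv2.imread("pics/side0.png")[140:280,240:360]
cv2.imwrite("pics/topz.png",cv2.resize(a,None,fx=5.3,fy=5.3,interpolation=cv2.INTER_CUBIC))
cv2.imwrite("pics/sidez.png",cv2.resize(b,None,fx=4.2,fy=4.2,interpolation=cv2.INTER_CUBIC))
```

```text
(no output)
```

View pics/topz.png

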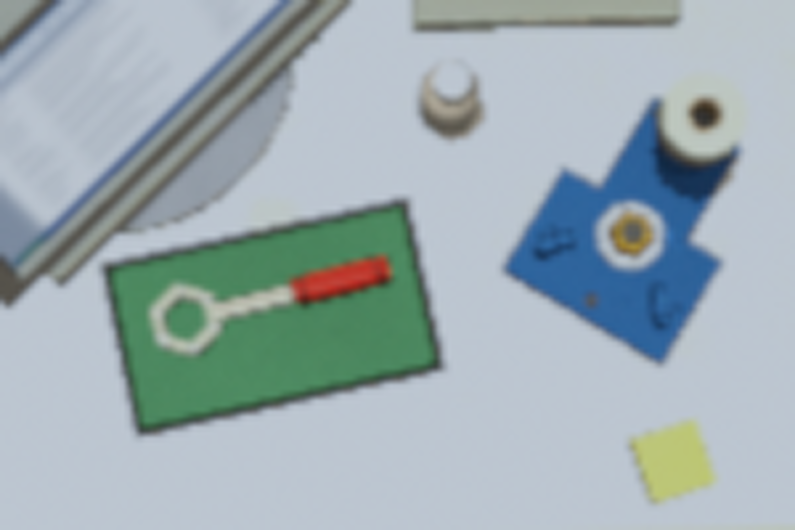

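View pics/sidez.png

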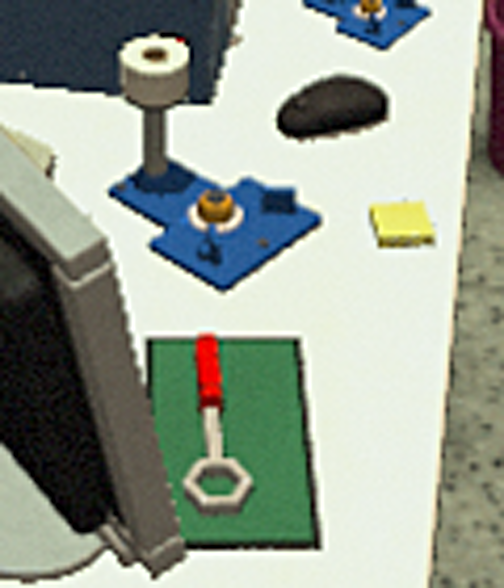

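```bash
cat > h.py <<'E'
import cv2,numpy as np
from plant import *
CAL={n:get_calibration(n) for n in("top","side")}
def proj(n,P):
    c=CAL[n];P=np.atleast_2d(P);T=np.linalg.inv(c["world_from_camera"])
    p=(T[:3,:3]@P.T).T+T[:3,3];q=(c["intrinsics"]@p.T).T
    return q[:,:2]/q[:,2:]
def ray(n,uv,z):
    c=CAL[n];uv=np.atleast_2d(uv).astype(float);T=c["world_from_camera"]
    d=np.c_[uv,np.ones(len(uv))]@np.linalg.inv(c["intrinsics"]).T@T[:3,:3].T
    o=T[:3,3];return o+d*((z-o[2])/d[:,2])[:,None]
S=8
def up(im,x0,y0,x1,y1):
    return cv2.resize(im[y0:y1,x0:x1],None,fx=S,fy=S,interpolation=cv2.INTER_CUBIC)
def px(p,x0,y0): return (np.asarray(p,float)+.5)/S-.5+[x0,y0]
def biggest(m):
    cs,h=cv2.findContours(m.astype(np.uint8),cv2.RETR_EXTERNAL,cv2.CHAIN_APPROX_NONE)
    return max(cs,key=cv2.contourArea)
def wrench(n,im,box,zu,zg=28e-3):
    """eye centre + grip via masks; zu underside height"""
    u=up(im,*box).astype(int);r,g,b=u[...,0],u[...,1],u[...,2]
    red=biggest((r>110)&(g<90)&(b<90))
    return red,u
E
python3 - <<'E'
from h import *
im=np.load("pics/top0.npy");ims=np.load("pics/side0.npy")
for n,i,box in(("top",im,(285,160,350,235)),("side",ims,(260,140,325,215))):
    u=up(i,*box).astype(int);r,g,b=u[...,0],u[...,1],u[...,2]
    m=(b-r>50)
    c=biggest(m)
    rect=cv2.minAreaRect(c)
    hull=cv2.approxPolyDP(c,16,True)[:,0]
    P=ray(n,px(hull,*box[:2]),.010)
    print(n,"foot poly",np.round(P[:,:2],4).tolist(), np.round(px(hull,*box[:2]),1).tolist())
    # gold
    gold=(r-b>50)&(r>120)&(g<r)
    c=biggest(gold);M=cv2.moments(c);ct=[M['m10']/M['m00'],M['m01']/M['m00']]
    print("gold",px(ct,*box[:2]),ray(n,px(ct,*box[:2]),.03),"area",M['m00']/S/S)
    # washer hole
    cs,h=cv2.findContours(m.astype(np.uint8),cv2.RETR_CCOMP,cv2.CHAIN_APPROX_NONE)
    for k,cc in enumerate(cs):
        if h[0][k][3]>=0 and cv2.contourArea(cc)>1000:
            e=cv2.fitEllipse(cc);print("hole",cv2.contourArea(cc)/S/S,px(e[0],*box[:2]),np.array(e[1])/S,ray(n,px(e[0],*box[:2]),.012))
    v=u.clip(0,255).astype(np.uint8)[...,::-1].copy();cv2.drawContours(v,[c],-1,(0,0,255),1);cv2.drawContours(v,cs,-1,(0,255,0),1)
    cv2.imwrite(f"pics/st_{n}.png",v)
E
```

```text
top foot poly [[0.6407, -0.3254], [0.5794, -0.2843], [0.5889, -0.2555], [0.5198, -0.2137], [0.4505, -0.3238], [0.5178, -0.3684], [0.5412, -0.3475], [0.5926, -0.3747], [0.5926, -0.3334]] [[322.8, 178.9], [312.8, 194.7], [305.3, 192.4], [295.1, 210.3], [324.2, 227.6], [335.1, 209.9], [329.4, 204.1], [335.9, 190.8], [325.3, 191.1]]
gold [318.72800141 203.74503001] [[ 0.54060178 -0.30408525  0.03      ]] area 36.875
hole 131.90625 [318.4214859  204.00047302] [12.89762688 13.03002548] [[ 0.54214149 -0.30463517  0.012     ]]
side foot poly [[0.6417, -0.3228], [0.5819, -0.2808], [0.5877, -0.2489], [0.5185, -0.2058], [0.4484, -0.3172], [0.4769, -0.3365], [0.4743, -0.3198], [0.4985, -0.3197], [0.5013, -0.3427], [0.4765, -0.3556], [0.5209, -0.3646], [0.5371, -0.3436], [0.5155, -0.2993], [0.5479, -0.2777], [0.5676, -0.3068], [0.5425, -0.3466], [0.592, -0.3727], [0.6039, -0.344], [0.6194, -0.3556], [0.598, -0.3283], [0.6281, -0.3449], [0.6284, -0.3247]] [[265.6, 184.7], [278.9, 193.3], [275.8, 198.4], [292.6, 208.3], [315.7, 191.7], [308.8, 187.7], [308.9, 190.4], [302.6, 189.7], [302.7, 185.9], [309.6, 184.7], [298.4, 181.9], [293.4, 184.7], [297.3, 192.4], [287.8, 194.9], [283.9, 189.6], [292.2, 184.1], [280.7, 178.6], [276.3, 182.6], [272.9, 180.3], [277.1, 185.2], [270.2, 181.7], [269.1, 184.8]]
gold [291.07114897 188.2565989 ] [[ 0.53888795 -0.29444765  0.03      ]] area 21.0390625
```

Run:
```python
from h import *
im=np.load("pics/top0.npy");ims=np.load("pics/side0.npy")
def edge(n,i,box,a,b,z,maskf):
    u=up(i,*box).astype(int);m=maskf(u[...,0],u[...,1],u[...,2])
    c=px(biggest(m)[:,0],*box[:2]);P=ray(n,c,z)[:,:2]
    a=np.array(a);b=np.array(b);d=(b-a)/np.linalg.norm(b-a);L=np.linalg.norm(b-a)
    t=(P-a)@d;s=(P-a)@np.array([-d[1],d[0]])
    k=(t>.1*L)&(t<.9*L)&(abs(s)<.008)
    l=cv2.fitLine(P[k].astype(np.float32),cv2.DIST_HUBER,0,1e-6,1e-6).ravel()
    return np.degrees(np.arctan2(l[1],l[0])),l[2:],k.sum()
bl=lambda r,g,b:b-r>50
B=(285,160,350,235);Bs=(260,140,325,215)
print("near top",edge("top",im,B,[.4505,-.3238],[.5198,-.2137],.01,bl))
print("left top",edge("top",im,B,[.5198,-.2137],[.5889,-.2555],.01,bl))
print("right top",edge("top",im,B,[.4505,-.3238],[.5178,-.3684],.01,bl))
print("arm top",edge("top",im,B,[.5794,-.2843],[.6407,-.3254],.01,bl))
print("near side z0",edge("side",ims,Bs,[.4484,-.3290],[.5185,-.2175],.0,bl))
print("left side z0",edge("side",ims,Bs,[.5185,-.2175],[.5877,-.2606],.0,bl))
# wrench
B=(215,195,290,245);Bs=(265,215,325,280)
for n,i,box in(("top",im,B),("side",ims,Bs)):
    u=up(i,*box).astype(int);r,g,b=u[...,0],u[...,1],u[...,2]
    red=biggest((r-g>70)); rr=cv2.minAreaRect(red)
    ctr=px(rr[0],*box[:2]);print(n,"red ctr",ray(n,ctr,.031),ray(n,ctr,.017),np.array(rr[1])/S,rr[2])
    bp=px(cv2.boxPoints(rr),*box[:2]);print(np.round(ray(n,bp,.031)[:,:2],4).tolist())
    light=((r>120)&(r-g<60)&(g-r<25)&(b>95)&(b<256))
    green=((g-r>25)).astype(np.uint8)
    cs,h=cv2.findContours(light.astype(np.uint8),cv2.RETR_CCOMP,cv2.CHAIN_APPROX_NONE)
    v=u.clip(0,255).astype(np.uint8)[...,::-1].copy();cv2.drawContours(v,cs,-1,(255,0,255),1);cv2.drawContours(v,[red],-1,(0,255,0),1);cv2.imwrite(f"pics/wr_{n}.png",v)
    for k,cc in enumerate(cs):
        A=cv2.contourArea(cc)/S/S
        if A>25:
            M=cv2.moments(cc);ct=px([M['m10']/M['m00'],M['m01']/M['m00']],*box[:2]);print("light A",A,"hole" if h[0][k][3]>=0 else "outer",ct,ray(n,ct,.017))
    mat=biggest(green|False); q=cv2.minAreaRect(mat)
    print("mat",ray(n,px(cv2.boxPoints(q),*box[:2]),.003)[:,:2].round(4).tolist())
```

```text
near top (np.float32(57.625633), array([ 0.48405957, -0.26787144], dtype=float32), np.int64(186))
left top (np.float32(-32.534897), array([ 0.5545635 , -0.23391737], dtype=float32), np.int64(113))
right top (np.float32(-32.50335), array([ 0.48381615, -0.3461165 ], dtype=float32), np.int64(115))
arm top (np.float32(-32.593536), array([ 0.6071566 , -0.30311307], dtype=float32), np.int64(112))
near side z0 (np.float32(57.67949), array([ 0.47758937, -0.2825876 ], dtype=float32), np.int64(154))
left side z0 (np.float32(-32.06346), array([ 0.5589987 , -0.24144293], dtype=float32), np.int64(116))
top red ctr [[ 0.51233915 -0.093606    0.031     ]] [[ 0.51406401 -0.09328198  0.017     ]] [ 4.69912767 18.15985489] 75.96376037597656
[[0.5134, -0.0578], [0.5289, -0.1254], [0.5112, -0.1294], [0.4959, -0.0619]]
light A 179.015625 outer [238.22619359 218.95117432] [[0.49050856 0.00564495 0.017     ]]
light A 51.0234375 hole [234.58328548 219.85653358] [[0.48733368 0.01965654 0.017     ]]
light A 3601.8125 outer [253.16352887 220.2313368 ] [[ 0.48426626 -0.05157609  0.017     ]]
light A 1954.2421875 hole [250.91842558 219.48363295] [[ 0.48734616 -0.04301121  0.017     ]]
light A 42.3203125 outer [220.8971871  200.76884115] [[0.56255034 0.07159912 0.017     ]]
mat [[0.5276, 0.0791], [0.5704, -0.1396], [0.4507, -0.1625], [0.4087, 0.0545]]
side red ctr [[ 0.51037408 -0.0815302   0.031     ]] [[ 0.51245748 -0.0962653   0.017     ]] [17.97358894  5.60693216] 84.72611236572266
[[0.5295, -0.1216], [0.5113, -0.1278], [0.4921, -0.0433], [0.5095, -0.0375]]
light A 185.6171875 outer [291.07478306 251.48441731] [[0.48889699 0.01064427 0.017     ]]
light A 57.796875 hole [291.33182955 254.1464923 ] [[0.48625901 0.02182758 0.017     ]]
light A 1345.0703125 outer [305.66515737 248.39727354] [[ 0.44528976 -0.01159688  0.017     ]]
mat [[0.5723, -0.136], [0.4532, -0.1772], [0.4085, 0.0541], [0.5137, 0.0883]]
```

View pics/wr_top.png

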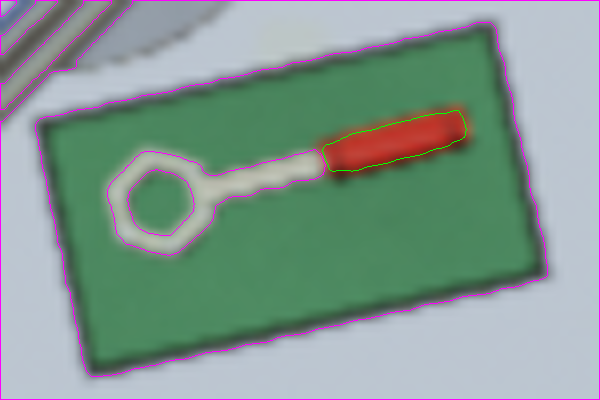

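View pics/st_top.png

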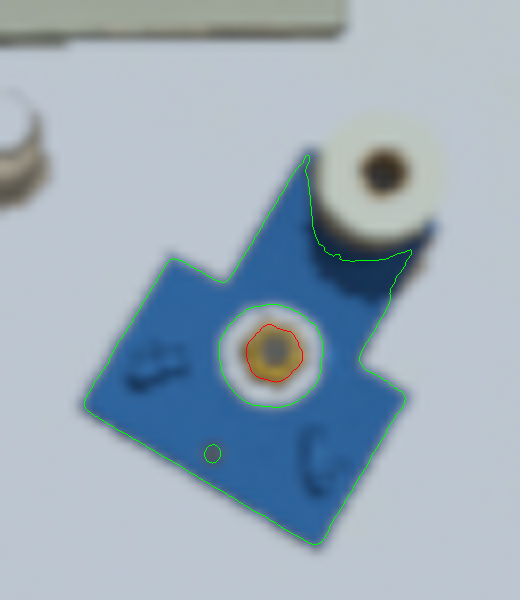

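View pics/st_side.png

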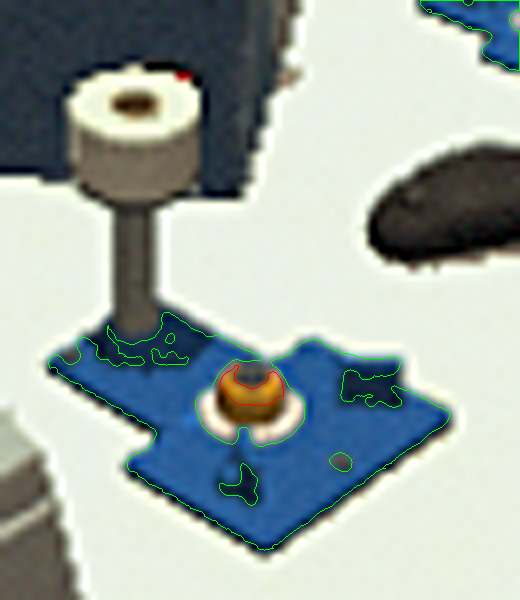

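```bash
cat >> h.py <<'E'
def cloud(n,d):
    c=CAL[n];v,u=np.mgrid[:420,:560];K=np.linalg.inv(c["intrinsics"])
    p=np.stack([u,v,np.ones_like(u)],-1)@K.T*d[...,None];T=c["world_from_camera"]
    P=(p@T[:3,:3].T+T[:3,3])[d>0];return P
ST=np.radians(-32.5);NUT=np.array([.5415,-.3045]);D=.118
def ori(wy): return [0,np.pi/2,wy+np.pi]   # tool orientation for wrench yaw wy
def tcp(eye,wy,zu,D=D,hz=.020-.019): # zu: height of wrench underside
    return [eye[0]-D*np.cos(wy),eye[1]-D*np.sin(wy),zu+hz]
E
python3 - <<'E'
from h import *
for n in("top","side"):
    P=cloud(n,np.load(f"pics/{n}0d.npy"))
    for nm,c,R in(("eye",(.488,.019),.12),("grip",(.514,-.096),.16),("mid",(.47,-.18),.2)):
        k=(np.hypot(P[:,0]-c[0],P[:,1]-c[1])<R)&(P[:,2]>.05)&(P[:,2]<.6)
        Q=P[k]
        if len(Q):
            i=np.argsort(np.hypot(Q[:,0]-c[0],Q[:,1]-c[1]))[:1500:100];print(n,nm,len(Q),Q[i].round(3).tolist()[:8])
im=np.load("pics/top0.npy")
box=(300,185,337,222);u=up(im,*box)
hsv=cv2.cvtColor(u,cv2.COLOR_RGB2HSV)
cv2.imwrite("pics/nutz.png",cv2.resize(u,None,fx=2,fy=2)[:,:,::-1])
w=np.radians(102.7)
for p in(tcp((.488,.0185),w,.003),tcp((.488,.0185),w,.2),tcp(NUT,ST+np.radians(30),.03),tcp(NUT,ST-np.radians(38),.012)):
    pass
w2=w
print(inverse_kinematics(tcp((.488,.0185),w,.003),ori(w)),[inverse_kinematics(tcp(NUT,ST+np.radians(a),.03),ori(ST+np.radians(a))) for a in(30,-38)])
E
```

```text
top eye 674 [[0.533, 0.078, 0.057], [0.546, 0.087, 0.071], [0.569, 0.077, 0.095], [0.522, 0.118, 0.088], [0.593, 0.053, 0.106], [0.586, 0.078, 0.169], [0.507, 0.135, 0.122]]
top grip 351 [[0.628, -0.161, 0.054], [0.643, -0.03, 0.068], [0.6, 0.029, 0.084], [0.649, -0.176, 0.097]]
top mid 173 [[0.622, -0.176, 0.061], [0.653, -0.169, 0.096]]
side eye 18 [[0.544, 0.119, 0.052]]
side grip 5 [[0.63, -0.177, 0.098]]
side mid 143 [[0.63, -0.177, 0.098], [0.589, -0.331, 0.147]]
[-3.36690584e-01  2.69805850e-01  1.94294225e+00 -4.44089210e-16
  9.28844556e-01 -5.58347399e-01] [array([-7.67302436e-01,  2.12899260e-01,  1.94847672e+00, -4.44089210e-16,
        9.80216673e-01,  8.47127122e-01]), array([-0.51404725,  0.25379148,  1.89847758,  0.        ,  0.98932359,
        2.2872062 ])]
```

View pics/nutz.png

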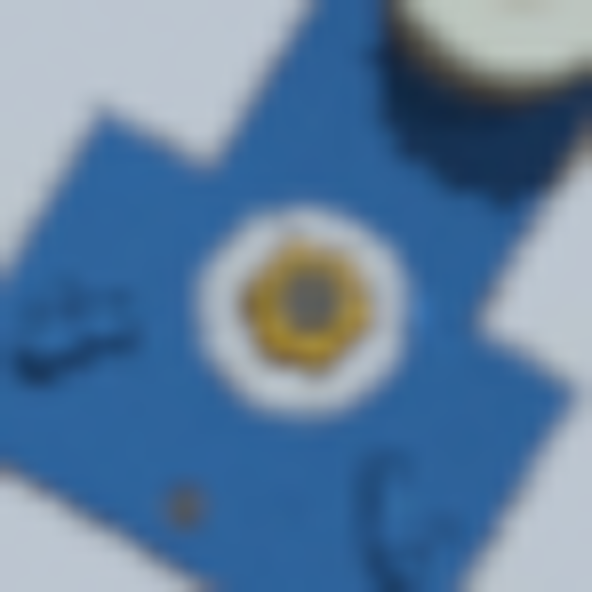

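```bash
python3 - <<'E'
from h import *
w=np.radians(102.7);E=(.488,.0185)
gripper_to(.05,f_grip=90)
p=tcp(E,w,.003)
movep([p[0],p[1],.09],ori(w))
hit=move_l([p[0],p[1],.0045],feed=.06,max_force=8)
s=observe();print("down",hit,s['eef_pos'],s['ft_force'],s['time_s'])
gripper_to(0.0,f_grip=100)
s=observe();print("grip",s['opening'],s['ft_force'])
im,d=get_image("top");cv2.imwrite("pics/top1.png",im[:,:,::-1])
im,d=get_image("side");cv2.imwrite("pics/side1.png",im[:,:,::-1])
E
python3 - <<'E'
import cv2
a=cv2.imread("pics/side1.png")[180:300,220:380];b=cv2.imread("pics/top1.png")[160:260,200:360]
cv2.imwrite("pics/s1.png",cv2.resize(a,None,fx=5,fy=5))
E
```

```text
down False [ 0.51433196 -0.09672597  0.0049508 ] [0.46634893 0.17819189 0.11001727] 4.3083
grip 0.015986766432890286 [-0.36035484  0.22351705  3.98078473]
```

View pics/s1.png

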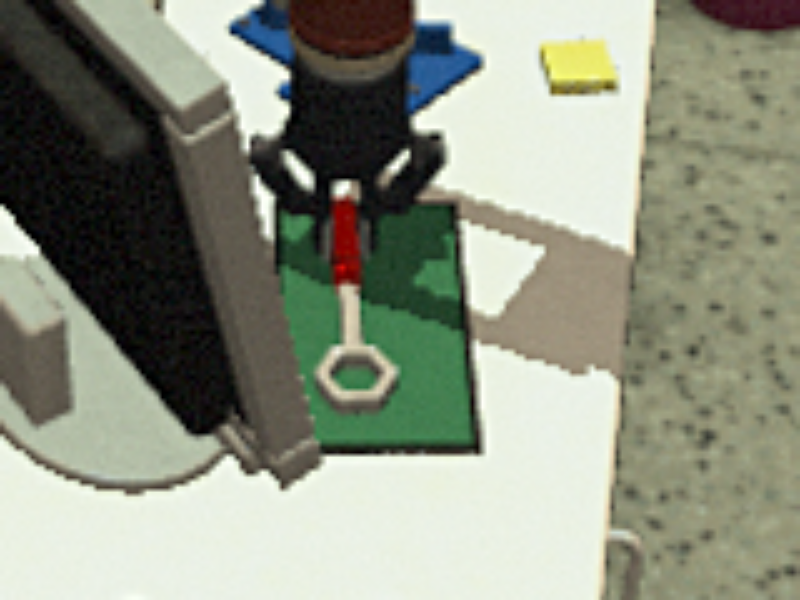

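```bash
cat >> h.py <<'E'
def snap(tag):
    o={}
    for n in("top","side"):
        im,d=get_image(n);cv2.imwrite(f"pics/{n}{tag}.png",im[:,:,::-1]);np.save(f"pics/{n}{tag}.npy",im);np.save(f"pics/{n}{tag}d.npy",d);o[n]=im
    return o
E
python3 - <<'E'
from h import *
s=observe();p=s['eef_pos']
move_l([p[0],p[1],.15],feed=.12)
print(observe()['ft_force'],observe()['torque'],observe()['opening'])
f=ST+np.radians(15)
q=tcp(NUT,f,.15);movep(q,ori(f))
move_l(tcp(NUT,f,.055),feed=.12)
s=observe();print(s['eef_pos'],s['ft_force'],s['torque'],s['q'],s['time_s'],tcp(NUT,f,.055))
snap(2)
E
python3 - <<'E'
import cv2
a=cv2.imread("pics/side2.png")[130:230,220:360];b=cv2.imread("pics/top2.png")[160:260,250:370]
cv2.imwrite("pics/s2.png",cv2.resize(a,None,fx=5.6,fy=5.6,interpolation=cv2.INTER_CUBIC));cv2.imwrite("pics/t2.png",cv2.resize(b,None,fx=6,fy=6,interpolation=cv2.INTER_CUBIC))
E
```

```text
[-0.44997982  0.32632762 -1.87941355] [-0.09386111 -0.05770987  0.00453662] 0.016504056946421923
[ 0.42956388 -0.26948661  0.0567671 ] [ 0.18133047  0.32119117 -1.9121867 ] [-0.01295954  0.10470721 -0.01249316] [-7.15909534e-01  1.42941137e-01  1.97079232e+00 -7.97373954e-06
  1.02645199e+00  1.16019470e+00] 8.6333 [np.float64(0.4289613998117092), np.float64(-0.2690167156584958), 0.056]
```

View pics/s2.png

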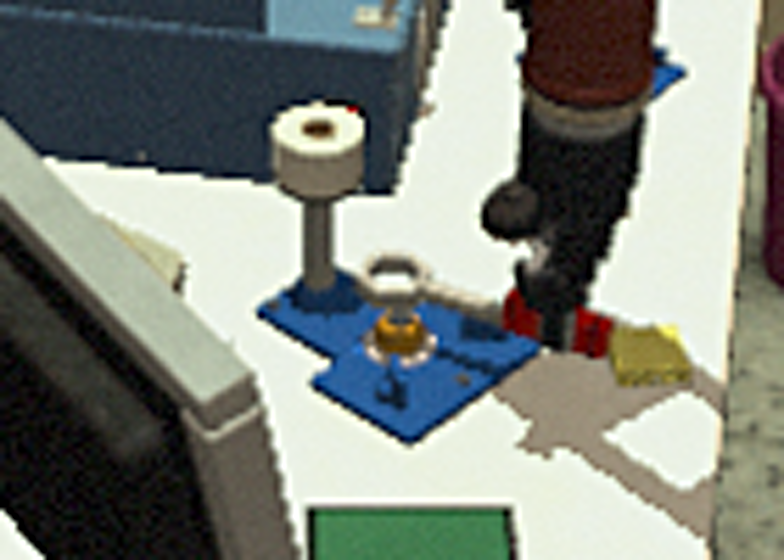

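View pics/t2.png

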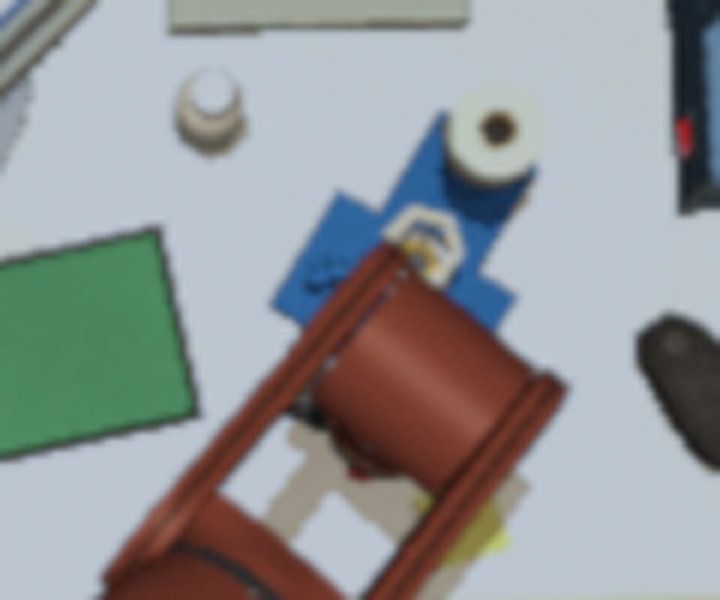

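Run:
```python
from h import *
f=ST+np.radians(15);s=observe();p=s['eef_pos'];print(p,s['tcp_rot'])
eye=p[:2]+D*np.array([np.cos(f),np.sin(f)]);zu=p[2]-.001
print("eye",eye,zu)
def hexa(c,yaw,af,z): 
    a=yaw+np.radians(30+60*np.arange(6));r=af/2/np.cos(np.pi/6)
    return np.c_[c[0]+r*np.cos(a),c[1]+r*np.sin(a),np.full(6,z)]
def circ(c,r,z):
    a=np.linspace(0,2*np.pi,40);return np.c_[c[0]+r*np.cos(a),c[1]+r*np.sin(a),np.full(40,z)]
for n,box in(("side",(265,155,325,210)),("top",(295,180,345,225))):
    im=np.load(f"pics/{n}2.npy");u=up(im,*box)[...,::-1].copy();u=cv2.resize(u,None,fx=1.6,fy=1.6)
    k=S*1.6
    dr=lambda P,c:cv2.polylines(u,[np.round(((proj(n,P)-box[:2]+.5)*k-.5)*8).astype(np.int32)],True,c,1,cv2.LINE_AA,3)
    dr(hexa(eye,f,.0316,zu+.014),(255,0,255));dr(hexa(eye,f,.051,zu+.014),(255,0,255))
    dr(hexa(NUT,f,.03,.03),(0,255,0));dr(circ(NUT,.009,.034),(0,255,255));dr(circ(NUT,.025,.012),(0,0,255))
    cv2.imwrite(f"pics/ov_{n}.png",u);print(u.shape)
```

```text
[ 0.42975752 -0.2696679   0.0571304 ] [ 2.73559929  1.56857991 -0.71135683]
eye [ 0.54229612 -0.30515118] 0.05613040068540426
(704, 768, 3)
(576, 640, 3)
```

View pics/ov_side.png

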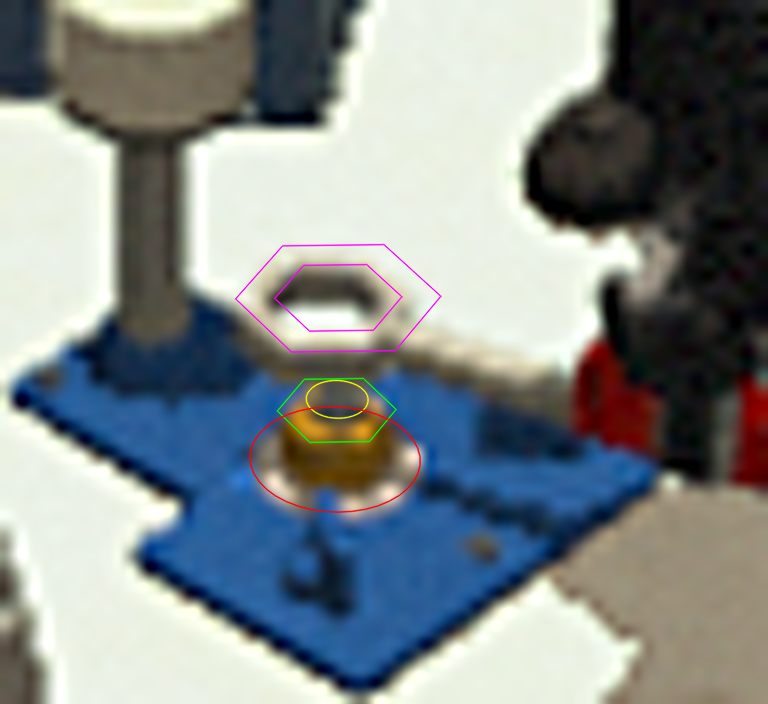

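View pics/ov_top.png

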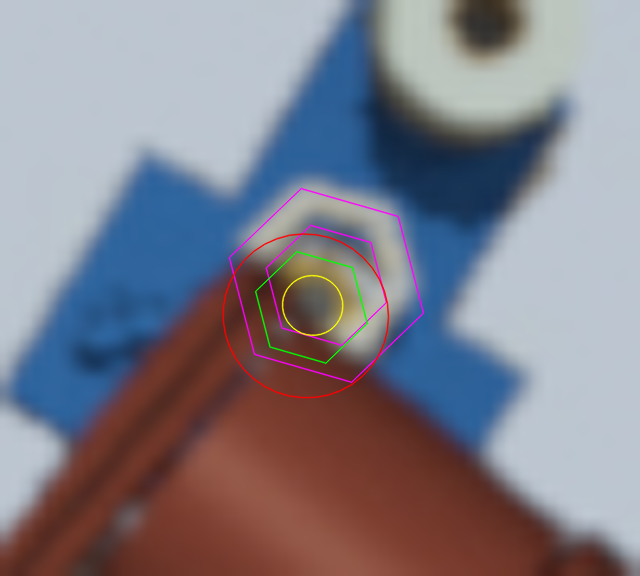

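Run:
```python
from h import *
im=np.load("pics/side2.npy");print(im[172:186,281:302].sum(2)//3)
im=np.load("pics/top2.npy");print(im[192:212,310:332].sum(2)//3)
a=up(np.load("pics/side2.npy"),278,168,308,190);b=up(np.load("pics/top2.npy"),308,190,338,212)
cv2.imwrite("pics/z2.png",cv2.resize(np.vstack([a,b]),None,fx=1.7*1.0,fy=1.7)[:,:,::-1])
```

```text
[[236 235 235 236 231 233 235 235 235 237 237 235 234 235 235 236 235 235
  233 235 235]
 [237 235 236 236 236 236 235 238 238 239 238 238 237 236 235 234 234 234
  233 233 235]
 [239 235 234 235 238 237 228 228 232 230 227 231 236 240 236 235 235 236
  236 235 235]
 [240 237 237 236 228 215 223 182 188 188 192 210 213 231 242 237 236 235
  236 236 235]
 [243 239 241 236 210 183 133  93  95 101 107 113 148 209 225 236 237 234
  236 235 234]
 [239 251 244 223 185 130  56  61  66  59  59  52  83 148 202 216 235 238
  237 234 235]
 [123 174 215 231 171  51  55  98  94  94 100  88  43 104 186 194 215 239
  234 235 235]
 [ 40  65 117 179 189 151 209 243 240 243 243 224 127 133 181 150 209 244
  238 239 236]
 [ 41  38  54 111 172 204 230 246 244 241 247 242 213 182 183 180 199 217
  217 235 240]
 [ 43  53  60  73 102 160 218 230 217 215 216 225 217 138 123 176 209 202
  195 206 221]
 [ 44  53  55  69  70  85 127 125 120 118 112 122 121  80  74 100 118 130
  173 204 199]
 [ 44  49  38  51  60  68  70  67  64  66  66  72  59  76 100  66  66  70
  102 114 129]
 [ 44  45  41  58  96  83  77  7
[... 1307 characters left out ...]
6 124 152 170 173 146 114 102
   98 105 147 185]
 [ 67  63  54  55  64  65  81  83  57  72 106 146 172 178 160 109  87  98
   97 108 148 181]
 [ 65  56  58  65  69  64  66  72  58  61  84 132 168 168 132  83  83 100
  101 103 120 142]
 [ 57  56  65  70  75  73  66  64  61  56  60  87 119 125 103  84  92  99
  100  98 100 108]
 [ 56  64  68  68  76  82  71  66  63  60  57  59  67  75  84  92  98  99
   98  98  98  99]
 [ 61  68  63  59  70  76  71  68  67  64  62  59  54  56  69  87  97  98
   98  98  97  98]
 [ 67  63  58  65  72  73  72  69  69  66  65  62  58  56  56  68  83  92
   97  98  99  98]
 [ 64  60  63  73  75  76  73  72  70  70  66  65  62  59  56  55  63  74
   86  95  98  99]]
```

View pics/z2.png

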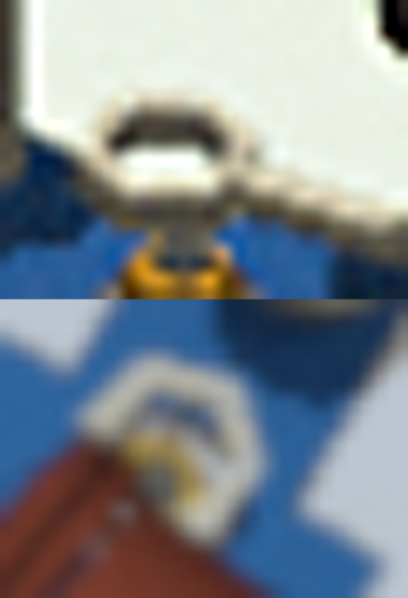

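```bash
cat >> h.py <<'E'
import json,os
D=.120;HZ=.00195
BIAS=np.array([-.0008,.00065,-.0011])
NR=np.array([.5400,-.3054])   # nut axis, robot frame
def cmd(phi,zu,c=None,D=D):
    w=ST+np.radians(phi);c=NR if c is None else c
    return np.array([c[0]-D*np.cos(w),c[1]-D*np.sin(w),zu+HZ])+BIAS, ori(w)
def rep(tag=""):
    s=observe();p=s['eef_pos'];F=s['ft_force'];r=p[:2]-NR
    mz=r[0]*F[1]-r[1]*F[0]+s['torque'][2]
    R=cv2.Rodrigues(np.zeros(3))[0]
    from scipy.spatial.transform import Rotation as Ro
    z=Ro.from_euler('xyz',s['tcp_rot']).as_matrix()[:,2]
    w=np.arctan2(z[1],z[0])+np.pi
    phi=(np.degrees(w-ST)+180)%360-180
    eye=p[:2]+D*np.array([np.cos(w),np.sin(w)])
    print(tag,"t%.2f phi%.1f eye %.4f %.4f zu %.4f F"%(s['time_s'],phi,*eye,p[2]-HZ),F.round(1),"T",s['torque'].round(2),"Mz %.2f"%mz,flush=True)
    return s,phi,mz
E
python3 - <<'E'
from h import *
rep("a")
p,o=cmd(15,.045);move_l(p,feed=.05,rotation=o);rep("hover")
p,o=cmd(15,.012);h=move_l(p,feed=.03,max_force=6);print(h);rep("down")
snap(3)
E
python3 - <<'E'
import cv2,numpy as np
a=cv2.imread("pics/side3.png")[155:205,265:325];b=cv2.imread("pics/top3.png")[180:225,295:355]
cv2.imwrite("pics/z3.png",cv2.resize(np.vstack([a,b]),None,fx=6.2,fy=6.2,interpolation=cv2.INTER_CUBIC))
E
```

```text
a t8.73 phi15.0 eye 0.5442 -0.3057 zu 0.0552 F [ 0.2 -0.3 -1.9] T [0.05 0.12 0.02] Mz 0.05
hover t9.10 phi15.0 eye 0.5386 -0.3044 zu 0.0434 F [-0.2  0.3 -1. ] T [0.04 0.05 0.06] Mz 0.03
True
down t10.13 phi15.0 eye 0.5388 -0.3045 zu 0.0112 F [-2.1  0.8  5.4] T [-0.09 -0.41  0.05] Mz 0.04
```

View pics/z3.png

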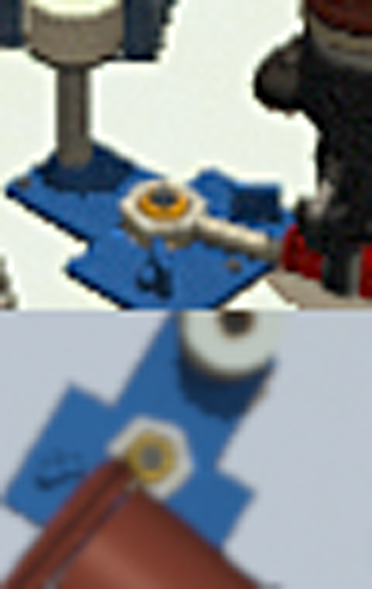

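```bash
sed -i 's/^BIAS=.*/BIAS=np.zeros(3)/; s/^NR=.*/NR=np.array([.5387,-.3045])/' h.py
cat >> h.py <<'E'
def stroke(ph0,ph1,zu,step=6,c=None,mzmax=1.0,fmax=14,feed=.03):
    c=np.array(NR if c is None else c,float);ph=ph0
    while ph>ph1+1e-6:
        ph=max(ph-step,ph1)
        p,o=cmd(ph,zu,c);h=move_l(p,feed=feed,rotation=o,max_force=fmax)
        s,phi,mz=rep("cmd%.0f %s c %.4f %.4f"%(ph,h,*c))
        F=s['ft_force'];w=ST+np.radians(phi);u=np.array([np.cos(w),np.sin(w)]);fu=F[:2]@u
        if abs(fu)>2: c=c+np.clip(fu*.00012,-.0006,.0006)*u
        if h or mz>mzmax or np.hypot(*F[:2])>fmax+6 or abs(F[2])>20: print("STOP");break
    return ph,c
E
python3 - <<'E'
from h import *
rep()
stroke(15,-9,.0118)
E
```

```text
t10.23 phi15.0 eye 0.5388 -0.3045 zu 0.0111 F [-0.1  0.6  4.2] T [-0.26 -0.49 -0.03] Mz -0.10
cmd9 False c 0.5387 -0.3045 t10.79 phi9.1 eye 0.5387 -0.3046 zu 0.0118 F [-0.3 -0.6  0.4] T [-0.24 -0.14  0.01] Mz 0.09
cmd3 False c 0.5387 -0.3045 t11.36 phi3.1 eye 0.5387 -0.3046 zu 0.0118 F [-2.2 -1.3  0.8] T [-0.36 -0.01  0.11] Mz 0.38
cmd-3 False c 0.5387 -0.3045 t11.93 phi-3.0 eye 0.5386 -0.3044 zu 0.0118 F [-2.8 -0.7  0.9] T [-0.37  0.04  0.11] Mz 0.37
cmd-9 False c 0.5387 -0.3045 t12.49 phi-9.0 eye 0.5386 -0.3043 zu 0.0117 F [-2.1 -0.3  1.3] T [-0.19  0.15  0.08] Mz 0.28
```

Run:
```python
from h import *
stroke(-9,-35,.0118,step=6.5,mzmax=.8,fmax=8)
s,phi,mz=rep()
```

```text
cmd-16 False c 0.5387 -0.3045 t13.09 phi-15.5 eye 0.5386 -0.3043 zu 0.0117 F [-2.6  0.3  2.5] T [-0.08  0.23  0.16] Mz 0.37
cmd-22 False c 0.5387 -0.3045 t13.69 phi-22.0 eye 0.5385 -0.3042 zu 0.0117 F [-3.2  2.6  3.4] T [0.15 0.33 0.19] Mz 0.32
cmd-28 False c 0.5384 -0.3041 t14.29 phi-28.5 eye 0.5385 -0.3040 zu 0.0117 F [-1.9  1.2  2.3] T [0.09 0.29 0.21] Mz 0.34
cmd-35 False c 0.5384 -0.3041 t14.89 phi-35.0 eye 0.5385 -0.3039 zu 0.0118 F [-1.9  3.6  1.4] T [0.22 0.18 0.22] Mz 0.26
 t14.89 phi-35.0 eye 0.5385 -0.3039 zu 0.0118 F [-1.9  3.6  1.4] T [0.22 0.18 0.22] Mz 0.26
```

```bash
python3 - <<'E'
from h import *
c=np.array([.5385,-.3042])
p,o=cmd(-30,.0118,c);move_l(p,feed=.04,rotation=o,max_force=8);rep("back")
p,o=cmd(-30,.046,c);h=move_l(p,feed=.06,max_force=12);rep("lift %s"%h)
for ph in(-10,10,30):
    p,o=cmd(ph,.046);move_l(p,feed=.12,rotation=o)
hold(.1);rep("swung")
snap(4)
E
python3 - <<'E'
import cv2,numpy as np
a=cv2.imread("pics/side4.png")[155:205,265:325];b=cv2.imread("pics/top4.png")[180:225,295:355]
cv2.imwrite("pics/z4.png",cv2.resize(np.vstack([a,b]),None,fx=6.2,fy=6.2,interpolation=cv2.INTER_CUBIC))
E
```

```text
back t15.30 phi-30.1 eye 0.5386 -0.3044 zu 0.0119 F [ 0.1  2.3 -0.5] T [ 0.31 -0.01  0.15] Mz 0.02
lift False t16.02 phi-30.0 eye 0.5384 -0.3042 zu 0.0461 F [ 0.2  0.1 -2.1] T [ 0.11  0.07 -0.01] Mz -0.04
swung t17.62 phi29.9 eye 0.5389 -0.3036 zu 0.0457 F [-0.3  0.1 -1. ] T [ 0.06  0.1  -0.05] Mz -0.06
```

View pics/z4.png

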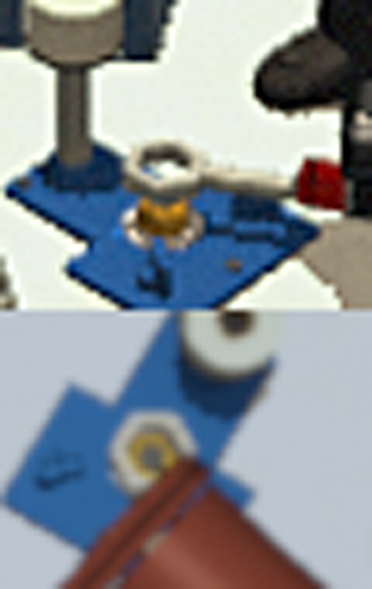

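Run:
```python
from h import *
p,o=cmd(30,.044);move_l(p,feed=.03,rotation=o);rep()
p,o=cmd(30,.0115);h=move_l(p,feed=.03,max_force=7);rep("down %s"%h)
```

```text
t17.97 phi30.0 eye 0.5386 -0.3042 zu 0.0438 F [-0.1  0.1 -1.3] T [0.01 0.09 0.  ] Mz -0.00
down False t19.20 phi30.0 eye 0.5387 -0.3047 zu 0.0118 F [-1.8 -1.3  0.5] T [-0.1   0.03 -0.05] Mz 0.12
```

Run:
```python
from h import *
gripper_to(0.0,f_grip=120)
rep()
stroke(30,-6,.0117,step=6,mzmax=.8,fmax=8)
```

```text
t19.42 phi30.0 eye 0.5387 -0.3046 zu 0.0117 F [-2.5 -1.7  2.8] T [-0.1   0.11 -0.12] Mz 0.10
cmd24 False c 0.5387 -0.3045 t19.98 phi24.0 eye 0.5389 -0.3048 zu 0.0119 F [-1.2 -2.7  0.6] T [-0.52  0.12 -0.03] Mz 0.32
cmd18 False c 0.5387 -0.3045 t20.55 phi18.0 eye 0.5388 -0.3046 zu 0.0118 F [-1.8 -2.   0.8] T [-0.52  0.07 -0.01] Mz 0.28
cmd12 False c 0.5387 -0.3045 t21.12 phi12.0 eye 0.5388 -0.3045 zu 0.0118 F [-1.4 -2.2  0.9] T [-0.52 -0.07  0.  ] Mz 0.31
cmd6 False c 0.5387 -0.3045 t21.68 phi6.0 eye 0.5388 -0.3044 zu 0.0117 F [-1.2 -2.2  2.3] T [-0.52 -0.04 -0.01] Mz 0.29
cmd0 False c 0.5387 -0.3045 t22.25 phi0.1 eye 0.5387 -0.3044 zu 0.0117 F [-0.6 -2.8  2.8] T [-0.45  0.01  0.02] Mz 0.35
cmd-6 False c 0.5387 -0.3045 t22.82 phi-6.0 eye 0.5386 -0.3043 zu 0.0116 F [-2.  -0.5  1.2] T [-0.34  0.08  0.09] Mz 0.28
```

Run:
```python
from h import *
stroke(-6,-12,.0117,step=3,mzmax=.7,fmax=10)
stroke(-12,-24,.0117,step=1,mzmax=1.0,fmax=10,feed=.02)
```

```text
cmd-9 False c 0.5387 -0.3045 t23.18 phi-8.9 eye 0.5386 -0.3043 zu 0.0116 F [-2.5 -1.2  3.8] T [-0.29  0.15  0.02] Mz 0.33
cmd-12 False c 0.5387 -0.3045 t23.53 phi-11.9 eye 0.5386 -0.3043 zu 0.0116 F [-3.  -0.1  3.5] T [-0.18  0.09  0.11] Mz 0.37
cmd-13 False c 0.5387 -0.3045 t23.79 phi-13.0 eye 0.5385 -0.3044 zu 0.0116 F [-3.9 -0.1  3.4] T [-0.22  0.33  0.15] Mz 0.50
cmd-14 False c 0.5385 -0.3043 t24.05 phi-14.0 eye 0.5385 -0.3043 zu 0.0117 F [-2.5 -0.8  2.3] T [-0.32  0.2   0.  ] Mz 0.29
cmd-15 False c 0.5385 -0.3043 t24.31 phi-15.0 eye 0.5385 -0.3043 zu 0.0117 F [-2.1  0.2  3.6] T [-0.36  0.18  0.09] Mz 0.27
cmd-16 False c 0.5385 -0.3043 t24.57 phi-16.0 eye 0.5385 -0.3043 zu 0.0117 F [-2.8 -1.2  1.9] T [-0.33  0.17  0.09] Mz 0.44
cmd-17 False c 0.5385 -0.3043 t24.82 phi-17.0 eye 0.5385 -0.3042 zu 0.0117 F [-1.4 -1.3  2.1] T [-0.34  0.22  0.14] Mz 0.37
cmd-18 False c 0.5385 -0.3043 t25.08 phi-18.0 eye 0.5385 -0.3042 zu 0.0117 F [-2.7 -0.4  3.2] T [-0.28  0.16  0.15] Mz 0.43
cmd-19 False c 0.5385 -0.3043 t25.34 phi-19.0 eye 0.5385 -0.3042 zu 0.0117 F [-2.7 -0.9  2.1] T [-0.21  0.22  0.08] Mz 0.40
cmd-20 False c 0.5385 -0.3043 t25.60 phi-20.0 eye 0.5385 -0.3042 zu 0.0117 F [-2.4  1.1  1.7] T [-0.3   0.24  0.13] Mz 0.28
cmd-21 False c 0.5383 -0.3041 t25.86 phi-21.0 eye 0.5385 -0.3041 zu 0.0117 F [-0.6 -2.   1.1] T [-0.42  0.07  0.09] Mz 0.30
cmd-22 False c 0.5383 -0.3041 t26.12 phi-22.0 eye 0.5384 -0.3042 zu 0.0117 F [-0.4 -2.3  1.5] T [-0.41  0.1   0.23] Mz 0.44
cmd-23 False c 0.5383 -0.3041 t26.38 phi-23.0 eye 0.5384 -0.3042 zu 0.0117 F [-1.  -2.8  1.7] T [-0.49  0.19  0.2 ] Mz 0.50
cmd-24 False c 0.5383 -0.3041 t26.63 phi-24.0 eye 0.5383 -0.3042 zu 0.0117 F [-3.  -2.6  1.6] T [-0.67  0.31  0.26] Mz 0.73
```

Run:
```python
from h import *
c=np.array([.5385,-.3043])
stroke(-24,-34,.0117,step=.7,mzmax=1.36,fmax=10,feed=.015,c=c)
for _ in range(3): hold(.1);rep()
```

```text
cmd-25 False c 0.5385 -0.3043 t26.88 phi-24.7 eye 0.5383 -0.3042 zu 0.0116 F [-5.  -1.6  1.6] T [-0.63  0.51  0.29] Mz 0.91
cmd-25 False c 0.5385 -0.3043 t27.13 phi-25.4 eye 0.5382 -0.3042 zu 0.0116 F [-4.7 -1.9  3.4] T [-0.65  0.57  0.33] Mz 0.93
cmd-26 False c 0.5385 -0.3043 t27.38 phi-26.1 eye 0.5381 -0.3042 zu 0.0116 F [-5.3 -2.3  3.6] T [-0.69  0.6   0.38] Mz 1.08
cmd-27 False c 0.5385 -0.3043 t27.63 phi-26.8 eye 0.5381 -0.3042 zu 0.0116 F [-4.9 -3.   3.8] T [-0.79  0.74  0.39] Mz 1.09
cmd-27 False c 0.5385 -0.3043 t27.88 phi-27.5 eye 0.5380 -0.3043 zu 0.0115 F [-5.2 -2.2  3.6] T [-0.78  0.74  0.52] Mz 1.20
cmd-28 False c 0.5385 -0.3043 t28.13 phi-28.1 eye 0.5379 -0.3043 zu 0.0115 F [-6.5 -2.7  2.8] T [-0.81  0.74  0.55] Mz 1.39
STOP
 t28.23 phi-28.1 eye 0.5379 -0.3043 zu 0.0115 F [-6.7 -2.6  3.7] T [-0.77  0.73  0.54] Mz 1.39
 t28.33 phi-28.1 eye 0.5379 -0.3043 zu 0.0115 F [-5.9 -2.2  2.1] T [-0.77  0.78  0.52] Mz 1.27
 t28.43 phi-28.1 eye 0.5379 -0.3043 zu 0.0116 F [-4.9 -2.7  3.7] T [-0.71  0.75  0.57] Mz 1.25
```

```bash
python3 - <<'E'
from h import *
c=np.array([.5385,-.3043])
p,o=cmd(-28.9,.0117,c);move_l(p,feed=.015,rotation=o,max_force=10)
m=[]
for _ in range(4): hold(.05);m.append(rep()[2])
print(np.mean(m))
snap(5)
E
python3 - <<'E'
import cv2,numpy as np
a=cv2.imread("pics/side5.png")[155:205,265:325];b=cv2.imread("pics/top5.png")[180:225,295:355]
cv2.imwrite("pics/z5.png",cv2.resize(np.vstack([a,b]),None,fx=6.2,fy=6.2,interpolation=cv2.INTER_CUBIC))
E
```

```text
t28.73 phi-28.8 eye 0.5379 -0.3043 zu 0.0115 F [-6.5 -2.3  4.2] T [-0.86  0.81  0.59] Mz 1.41
 t28.78 phi-28.8 eye 0.5378 -0.3043 zu 0.0115 F [-6.2 -3.6  2.6] T [-0.8   0.84  0.63] Mz 1.50
 t28.83 phi-28.8 eye 0.5378 -0.3043 zu 0.0115 F [-6.  -3.5  3. ] T [-0.81  0.82  0.6 ] Mz 1.43
 t28.88 phi-28.8 eye 0.5379 -0.3043 zu 0.0115 F [-6.6 -3.   3.3] T [-0.79  0.83  0.6 ] Mz 1.47
1.4517907777627737
```

View pics/z5.png

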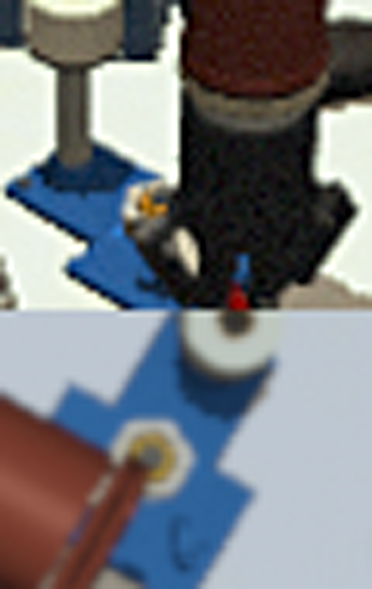

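Run:
```python
from h import *
c=np.array([.5387,-.3044])
for ph in(-24,-19,-15,-13):
    p,o=cmd(ph,.0118,c);move_l(p,feed=.03,rotation=o,max_force=10);m=rep("back")[2]
p,o=cmd(-13,.05,c);h=move_l(p,feed=.06,max_force=12);rep("lift %s"%h)
```

```text
back t29.48 phi-24.1 eye 0.5385 -0.3041 zu 0.0117 F [-4.2  1.2  2.2] T [-0.23  0.35  0.11] Mz 0.44
back t29.98 phi-19.1 eye 0.5387 -0.3041 zu 0.0117 F [-1.6  1.8  1.9] T [ 0.14  0.09 -0.01] Mz 0.00
back t30.41 phi-15.1 eye 0.5389 -0.3045 zu 0.0119 F [-0.6  1.8  0.9] T [ 0.1  -0.04  0.02] Mz -0.08
back t30.70 phi-13.1 eye 0.5390 -0.3047 zu 0.0119 F [ 1.8  0.2 -0.1] T [-0.03 -0.15  0.04] Mz -0.12
lift False t31.48 phi-13.0 eye 0.5385 -0.3043 zu 0.0499 F [ 0.8 -0.7 -2. ] T [ 0.08  0.11 -0.01] Mz -0.01
```

```bash
python3 - <<'E'
from h import *
s=observe();p=s['eef_pos'];move_l([p[0],p[1],.15],feed=.12)
w=np.radians(102.7)
movep([.5143,-.0967,.15],ori(w))
move_l([.5143,-.0967,.03],feed=.12);rep()
h=move_l([.5143,-.0967,.0048],feed=.03,max_force=5);rep("down %s"%h)
snap(6)
E
python3 - <<'E'
import cv2
a=cv2.imread("pics/side6.png")[200:300,240:360]
cv2.imwrite("pics/s6.png",cv2.resize(a,None,fx=6,fy=6))
E
```

```text
t35.59 phi135.2 eye 0.4887 0.0201 zu 0.0289 F [ 0.1  0.1 -1.3] T [-0.07  0.   -0.  ] Mz -0.03
down True t36.38 phi135.2 eye 0.4874 0.0205 zu 0.0032 F [-0.3 -0.2  5.5] T [-0.01  0.06  0.05] Mz 0.13
```

View pics/s6.png

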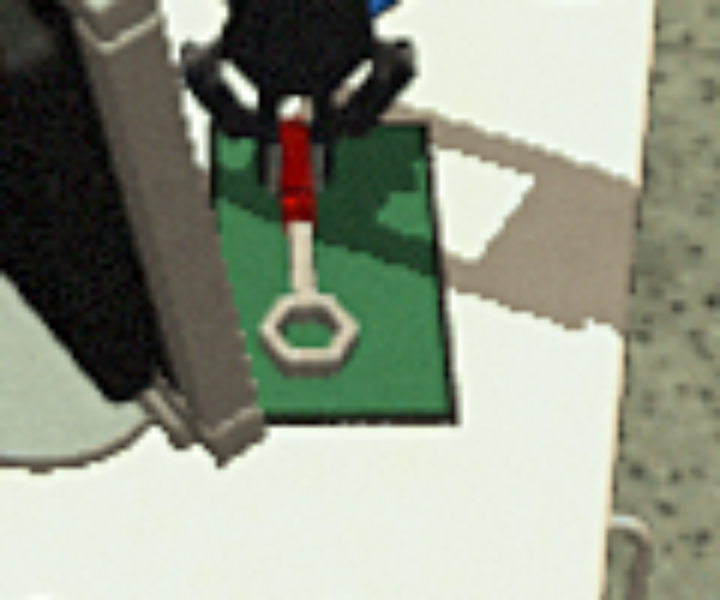

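Run:
```python
from h import *
gripper_to(.05);rep()
p=observe()['eef_pos'];move_l([p[0],p[1],.15],feed=.1)
set_joints([-1.389,0.22,1.526,0,1.395,-.126]);hold(.3)
snap(7);rep()
box=(285,160,350,235)
for n,b in(("top",(215,195,290,245)),("side",(265,215,325,280))):
    im=np.load(f"pics/{n}7.npy");u=up(im,*b).astype(int);r,g,bb=u[...,0],u[...,1],u[...,2]
    red=biggest(r-g>70);rr=cv2.minAreaRect(red);print(n,"red",ray(n,px(rr[0],*b[:2]),.025))
    light=((r>120)&(r-g<60)&(g-r<25)&(bb>95)).astype(np.uint8);cs,h=cv2.findContours(light,cv2.RETR_CCOMP,cv2.CHAIN_APPROX_NONE)
    for k,cc in enumerate(cs):
        if h[0][k][3]>=0 and 25<cv2.contourArea(cc)/S/S<100:
            M=cv2.moments(cc);print("hole",ray(n,px([M['m10']/M['m00'],M['m01']/M['m00']],*b[:2]),.010))
a=cv2.imread("pics/top7.png")[160:260,200:350];cv2.imwrite("pics/t7.png",cv2.resize(a,None,fx=5.3,fy=5.3,interpolation=cv2.INTER_CUBIC))
a=cv2.imread("pics/side7.png")[140:280,240:360];cv2.imwrite("pics/s7.png",cv2.resize(a,None,fx=4.2,fy=4.2,interpolation=cv2.INTER_CUBIC))
```

```text
t36.90 phi135.2 eye 0.4860 0.0210 zu 0.0020 F [ 0.   0.2 -0.8] T [ 0.   -0.01 -0.02] Mz -0.03
 t41.06 phi50.2 eye 0.3040 -0.5592 zu 0.2299 F [-0.2  0.4  0.5] T [-0.   -0.04 -0.  ] Mz -0.19
top red [[ 0.51435477 -0.09222497  0.025     ]]
hole [[0.48874926 0.02098808 0.01      ]]
side red [[ 0.51318181 -0.08774947  0.025     ]]
hole [[0.4879395  0.01621983 0.01      ]]
```

View pics/t7.png

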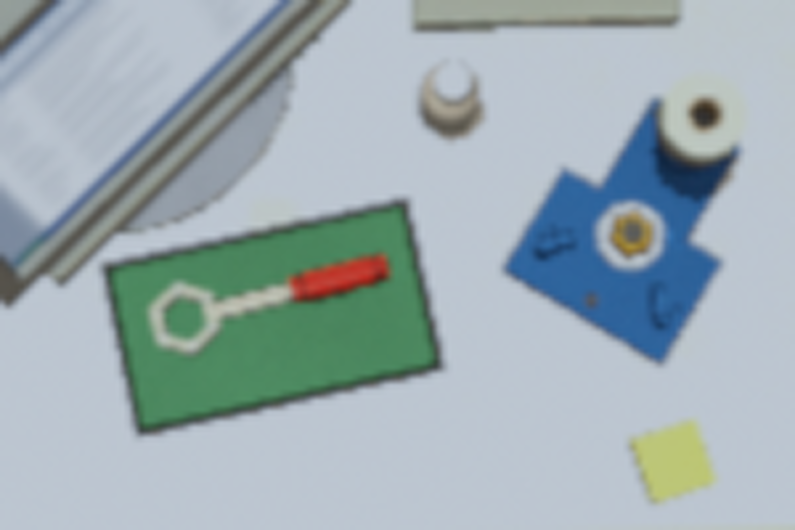

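View pics/s7.png

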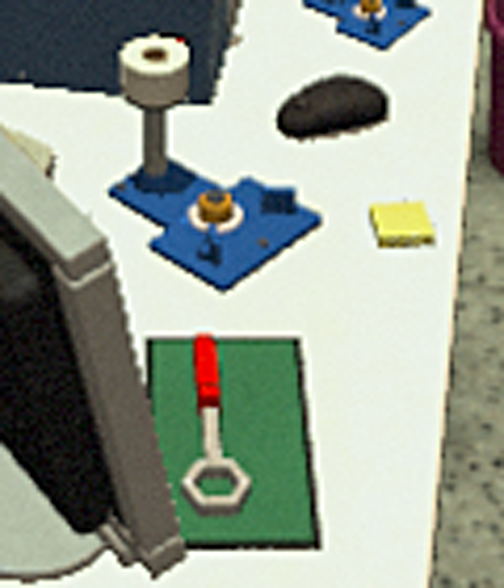

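Run:
```python
from plant import *
job_done();print(observe()['time_s'])
```

```text
the job is handed in; nothing more can be done
the job is handed in; nothing more can be done
```

The nut is tight at about 1.45 N m and the wrench is back flat on the mat. The job was handed in at about 41 s of the 72 s allowed.

**What I did:** I found the wrench and stand in both cameras and gripped the red handle. I centred the eye over the nut using the pictures and seated the wrench fully; its underside read about 11–12 mm, where 12 mm is fully down. I turned the nut clockwise in two strokes, +15° to -35° and then +30° to -29°. Between them I lifted off, swung back and reseated.

**Tightening:** The nut ran at a measured 0.3–0.4 N m. Torque began to climb from about -22° of handle angle, as expected at the home stop. I stopped at a mean of 1.45 N m with single readings up to 1.50 N m. The readings ran about 0.05–0.1 N m below the stated 0.4 N m running friction, so the true torque is probably near 1.5 N m. I then unloaded the wrench to about zero torque before lifting it off.

**Last checks:** The final pictures show the wrench within about 2 mm of where it started. The stand, and the bottle in the cropped view, looked untouched; I did not check the bystanders further off one by one. During the strokes the sideways force was at most about 7 N, and nothing showed wall contact.

**What disagreed or was not checked:**
- The two cameras differed by up to about 5 mm on the wrench.
- The eye first hovered about 4 mm too far forward, and I corrected that from both views before seating.
- The nut's final angle was judged from torque and handle angle only; the pictures are too coarse to confirm it to a degree.

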